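# Lock a flow-cell cartridge into its dock with the cam

## Robot

A 6-joint arm with a two-finger parallel gripper is mounted at the origin on a cart in front of the work surface, level with it; the furniture and walls round the work are solid. World frame = base frame: x ahead of the robot, y to its left, z up, the work surface at z = 0. Lengths are in m, angles in rad, forces in N, time in s.
With the tool pointing down it reaches from about 0.375 to 0.9 m from the base axis. Payload 3.1 kg.
Tool frame: the origin (TCP) lies between the finger pads; the fingertips stand 22 mm ahead of it and the grasp point (between the pads) lies 3 mm ahead of it; z points along the fingers, y is the line along which they close (so a half turn about z gives the same grasp; the last joint's range is limited). The gripper opens to 87 mm and grips with 3 to 60 N. Pads are 19 mm wide; open, the fingers measure 117 mm over their backs; the gripper's body (75 mm by 190 mm) begins 51 mm behind the grasp point.
Start: joints at [-1.512, 0.527, 1.433, -0, 1.181, -0.178], TCP at [0.147, -0.607, 0.245] pointing down, gripper open.
Joint ranges: [-3.08, 3.08], [-0.75, 2.2], [0.22, 2.44], [-1.43, 4.57], [0, 2.65], [-2.85, 2.85]. Speed limits (rad/s): [2.79, 2.79, 3.14, 3.14, 3.14, 3.14].

## Interface

Orientations are given as a unit quaternion [x, y, z, w].
In Python, from rig import robot gives the robot as it stands.
- The arm moves only by the tool move_arm, never from a script. Its argument "series" is text: rows parted by semicolons, each of 6 numbers parted by spaces: the shift along the tool's x, y, z in mm, then the turn, a rotation vector about the tool's x, y, z in degrees. In form: dx dy dz ax ay az; .... A call has 1 to 8 rows; each row is the pose to reach, as a shift and turn from the pose commanded when the call began, along the tool's axes at that moment; what a row does not reach only later rows make up. A row lasts 1/12 s, in which the tool goes at most 41.7 mm and 7.16 degrees, less where a joint would pass 70% of its speed; a pose out of reach is approached as far as the arm can. A call with a gripper value outside its range is refused whole. "jaw" is the opening, from 0 (shut) to 1 (fully open), set as the call begins (left out, the last holds). The fingers move at their own pace and stop on an object; "newtons" is the grip in N (left out, the last holds). Time passes only in rows, so rows that repeat a pose let the fingers close. It gives the time, the measured TCP pose, the force, the opening and the grip force at its end, in the units of the state.
- robot.get_obs(): the state, without advancing time (a new reading comes with each control period).
- robot.camera(name): name is "side" or "top" or "wrist"; returns a dict with "img" (400x640x3 uint8, red, green, blue), "mtx" (3x3 intrinsics, pixels), "distortion" ([k1, k2, p1, p2, k3] as OpenCV has them; the pictures are not rectified), "world_to_cam" (4x4, takes a point from world to camera coordinates). Camera axes: x right, y down, z forward; pixel columns grow to the right and rows downward; lengths in m; the calibration is good to about 2 mm. A picture is of the moment at which its call begins. There is no depth.
- robot.hand_in(): hands the job in; it is judged then, once.
Trained networks look in a picture, given as the dict that the camera call returned (one of the last four; its "shot" number tells which), for a name from the list of things; names that differ only in an ending like _2 or _b are one class to them, and where a whole thing is asked for, a point or a joint stands for the part that bears it (a point fixed in the world has none). Each returns a list of dicts, best first, with "p" (0 to 1); they miss things now and then, are a little off and sometimes report something else, mostly with a low value. They report only what shows in the picture. A call takes as long as a camera call. They do not tell look-alikes from the thing itself.
- robot.search_frame(picture, thing): "xyz" ([x, y, z] in m, in world coordinates, good to about 4 mm: the middle of the surface that is visible of it).
- robot.tip_of(picture, thing): "xyz" ([x, y, z] in m, in world coordinates, good to about 4 mm: a listed point, or the origin of a listed thing).
The state is a dict: "time": time; "q": joint angles; "joint_velocities": joint speeds; "joint_torque": joint torques, N m; "position": TCP position; "tool_rot": TCP orientation; "ft_force": force on the tool from outside, world axes, zero at the start; "moment": the same for the moment, N m; "grip_width": finger opening in m; "grip_force": force on a finger pad.
Only numpy, scipy, OpenCV 4.12 (cv2) and the standard library are available. Lean on these libraries where they do the work, as an engineer would, in place of code of your own. Each camera call takes 0.05 s, during which the arm holds its last target. There are 200 camera calls.

## Task

Lock the flow-cell cartridge into its dock: slide it gently along its rails towards the cam until you feel its bolt meet the stiff brass shoe in the mouth of the open cam, and stop there, before the bolt is driven on against the cam. Then turn the cam's black wing bar half a turn clockwise (seen from above), without forcing it, so that its hook catches the bolt and draws it in tight; let go, and leave the small bottle and the small box beside the dock where they stand.

Things in the scene. Friction and masses are not known exactly. Their poses are not given: they have to be found in the camera images.
- dock: aluminium dock fixed to the worktop, plate 245 x 92 x 10 mm. Origin on the worktop, midway across; +x is the way the cartridge slides in, z up. Plate from x = -147 to +98 mm. Two rails with overhanging lips (x = -142 to +2, tops 25 mm above the worktop): the cartridge can only slide along x, 1.3 mm play to each side. Cam axis upright at x = +50, y = 0 mm; a brass shoe lies low in its mouth
- cartridge_grip (a point): centre of the grip rib on the grey cartridge, about 52 mm above the worktop; x axis in the slide direction, z up. Rib: 12 mm thick along the slide, 38 mm wide across, 30 to 60 mm above the worktop. The pin meets the shoe with the rib's centre at dock x = -62.5 mm, plus or minus 8 mm (bolt length). Left more than 2 mm short of that touch the hook may miss the pin; 1.2 mm beyond it strikes the cam
- cartridge: grey cartridge, 70 x 50 mm, 20 mm high without its rib, 0.4 to 0.6 kg; origin under its front face, x ahead. From the face sticks a steel bolt with an upright 8 mm pin at its end, 34 mm ahead of the face, screwed in up to 8 mm more or less (not measured). It slides easily (1 to 3 N) and stays where left. When the pin meets the shoe, 5 N are added at once; then the shoe slides too and stays
- cam_grip (a point): on the cam's axis, 60 mm above the worktop, at grip height; turns with the cam, axes as the dock's at cam = 0. The black wing bar lies along its x: 12 mm thick, 45 mm long, 36 to 70 mm above the worktop; its narrow nose (-x) points at the cartridge when open. Below: steel disc of 33 mm diameter and the hook, reaching 38 mm from the axis, tops at 36 mm
- cam (a joint): cam angle in rad, growing clockwise seen from above: 0 to 0.25 open (mouth to the cartridge), locked above 2.95 (half a turn), end stop 3.2. The hook catches the pin from about 0.5, draws it in 7 mm by 2.6, driving the shoe back, then holds it. Turning takes under 0.4 N m; it stays where left, so regrip it. Bolt against cam: over 20 N is forcing it, over 3 N while open (below 0.35) is a strike
- oil_bottle: small brown bottle with a black cap, 24 mm diameter, 58 mm tall, bystander to the right of the dock; origin at the centre of its underside
- coverslip_box: small box with a blue lid, 32 x 32 x 22 mm, bystander to the right of the dock; origin at the centre of its underside
Not all that is in view belongs to the job. Of the things that look like the cartridge, the larger one is meant.

How it is judged:
On the way, in this order (a step that is already met when the one before it is completed fails the run):
1. the cartridge is slid in to the open cam's mouth (x of cartridge_grip in the frame of dock above -0.073 m and value of joint cam below 0.45 rad), for 0.2 s.
2. the cam is turned half a turn and has drawn the cartridge in (value of joint cam above 2.95 rad and x of cartridge_grip in the frame of dock above -0.0652 m), for 0.2 s.
At the end, for the whole second after the job is handed in: the cam stands at 2.95 rad or more (half a turn) with the cartridge drawn in (rib's centre beyond dock x = -65.2 mm, which only a caught bolt reaches); the small bottle and the small box stand upright within 30 mm of where they stood (all of step 2 and angle between each of oil_bottle, coverslip_box's own z axis and vertical below 0.2 rad and distance of each of oil_bottle, coverslip_box from where it was at the start of the episode below 0.03 m); the robot touches nothing.
It fails at once if the bolt is forced: more than 20 N between the cartridge's bolt and the cam (contact force between cartridge and cam above 20 N).
It fails at once if the bolt is driven past the shoe's touch against the hub of the still open cam (value of joint cam below 0.35 rad and contact force between cartridge and cam above 3 N).
It also fails if it takes over 61 s, if anything falls off the work surface, if the arm or the gripper's body presses on something with over 40 N, if the wrist force passes 120 N, or if a joint passes its speed limit or range.

## Working session

There is one attempt and no reset: what is moved stays moved. The work goes in short steps, Python scripts to look and compute and a tool call to move; the robot and the scene stay as the last step left them, time stands still between calls to the robot, and variables do not carry over. Pictures are saved under pics/ and viewed, at most 10 in all, crops included, and the job is handed in when it is done.

Besides the shell and the picture viewer there is one more tool, called after "Emit:" by a JSON object that holds its "op" and its "data". move_arm: Moves the arm, as the interface text tells. Its arguments: {"type":"object","properties":{"series":{"type":"string"},"jaw":{"type":"number"},"newtons":{"type":"number"}},"required":["series"]}

```bash
mkdir -p pics; cat > h.py <<'E'
import numpy as np, cv2
from rig import robot
from scipy.spatial.transform import Rotation as R
def save(n,c): cv2.imwrite('pics/'+n+'.png',c['img'][:,:,::-1])
def tool(o=None):
    o=o or robot.get_obs(); return np.array(o['position']),R.from_quat(o['tool_rot'])
def proj(c,P):
    w=np.array(c['world_to_cam']); r,_=cv2.Rodrigues(w[:3,:3])
    return cv2.projectPoints(np.array(P,float).reshape(-1,1,3),r,w[:3,3],np.array(c['mtx']),np.array(c['distortion']))[0].reshape(-1,2)
def ray(c,uv):
    w=np.array(c['world_to_cam']); p=cv2.undistortPoints(np.array([[uv]],float),np.array(c['mtx']),np.array(c['distortion']))[0,0]
    Rm=w[:3,:3]; return -Rm.T@w[:3,3], Rm.T@np.array([p[0],p[1],1])
def atz(c,uv,z):
    o,d=ray(c,uv); return o+d*(z-o[2])/d[2]
def tri(*cu):
    A=np.zeros((3,3));b=np.zeros(3)
    for c,uv in cu:
        o,d=ray(c,uv);d=d/np.linalg.norm(d);M=np.eye(3)-np.outer(d,d);A+=M;b+=M@o
    return np.linalg.solve(A,b)
E
python3 - <<'E'
from h import *
np.set_printoptions(precision=4,suppress=True)
for n in ['top','side']:
    c=robot.camera(n); save(n+'0',c)
    for t in ['dock','cartridge_grip','cartridge','cam_grip','oil_bottle','coverslip_box']:
        print(n,t,[(np.round(d['xyz'],4).tolist(),round(d['p'],2)) for d in robot.tip_of(c,t)[:3]])
print(robot.get_obs())
E
```

```text
top dock [([0.4838, -0.3247, 0.0015], 0.8)]
top cartridge_grip [([0.3876, -0.2858, 0.0521], 0.95), ([0.6928, -0.3891, 0.0307], 0.78), ([0.4415, -0.3084, 0.0126], 0.71)]
top cartridge [([0.4415, -0.3063, 0.0135], 0.97), ([0.653, -0.414, -0.0004], 0.91)]
top cam_grip [([0.5304, -0.3448, 0.0637], 0.82)]
top oil_bottle [([0.4827, -0.4949, -0.0023], 0.42)]
top coverslip_box [([0.4054, -0.433, -0.0008], 0.66)]
side dock [([0.4822, -0.3252, -0.0039], 0.9), ([0.4059, -0.4304, -0.0011], 0.16)]
side cartridge_grip [([0.389, -0.2862, 0.0515], 0.87), ([0.6956, -0.388, 0.0304], 0.6)]
side cartridge [([0.6515, -0.4168, -0.003], 0.7), ([0.4391, -0.306, 0.0106], 0.68), ([0.4069, -0.4272, 0.0], 0.39)]
side cam_grip [([0.3909, -0.2818, 0.0499], 0.68), ([0.5266, -0.3495, 0.0599], 0.6)]
side oil_bottle []
side coverslip_box [([0.4043, -0.4341, -0.0016], 0.9), ([0.4824, -0.3256, -0.0005], 0.21)]
{'time': 0.7, 'q': array([-1.5115,  0.5274,  1.4327,  0.    ,  1.1814, -0.1785]), 'joint_velocities': array([-0.0015, -0.0013, -0.0006,  0.0011, -0.0009,  0.0003]), 'joint_torque': array([ -0.0003, -43.9866, -17.6949,   0.0633,   0.0503,  -0.    ]), 'position': array([ 0.1472, -0.6074,  0.2446]), 'tool_rot': array([0.9929, 0.1186, 0.    , 0.    ]), 'ft_force': array([ 0.7345, -0.2037,  0.475 ]), 'moment': array([0.0034, 0.011 , 0.0056]), 'grip_force': 0.0, 'grip_width': 0.08715934369048457}
```

View pics/top0.png

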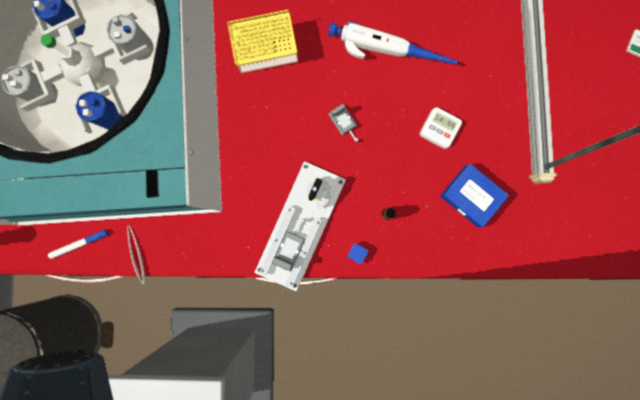

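View pics/side0.png

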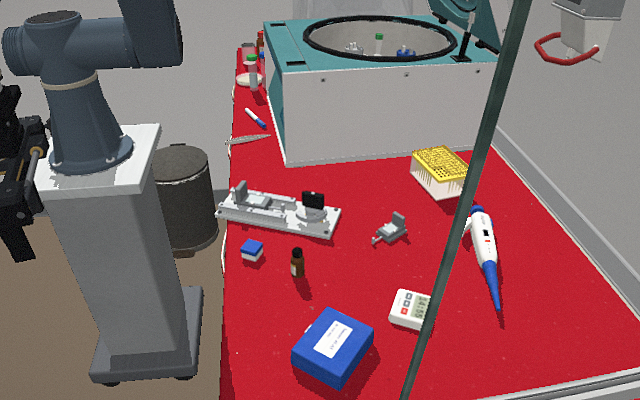

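The top view shows the dock from (262,275) to (343,180), with the rib at (291,245) and the bar at (315,188). The bottle is at (389,212) and the box at (359,253). The small grey look-alike is at (344,120). Triangulating a first estimate before I move.

```bash
cat >> h.py <<'E'
np.set_printoptions(precision=4,suppress=True)
def delta(p,yaw_deg):
    """shift mm / turn deg from present measured pose to tool-down pose, tool x at yaw"""
    p0,r0=tool(); c,s=np.cos(np.radians(yaw_deg)),np.sin(np.radians(yaw_deg))
    rt=R.from_matrix(np.array([[c,s,0],[s,-c,0],[0,0,-1]]))
    return np.round(np.r_[r0.inv().apply(np.array(p)-p0)*1000,(r0.inv()*rt).as_rotvec(True)],1)
E
python3 - <<'E'
from h import *
t=robot.camera('top');s=robot.camera('side')
# reprojection check of merged estimates
rib=[.3883,-.286,.052];cam=[.5285,-.347,.062]
print(proj(t,[rib,cam]),proj(s,[rib,cam]))
print(tri((t,(291,244)),(s,(242,190))), tri((t,(315,188)),(s,(313,200))))
print(delta([.40,-.29,.2],67))
E
```

```text
[[282.9204 263.2565]
 [315.1922 189.3812]] [[240.2956 188.2789]
 [312.2068 196.7308]]
[ 0.4088 -0.3023  0.0586] [ 0.531  -0.3464  0.0536]
[ 320.4 -248.9   44.6    0.     0.   -53.4]
```

Emit:
{"op": "move_arm", "data": {"series": "320 -249 45 0 0 -53.4;320 -249 45 0 0 -53.4;320 -249 45 0 0 -53.4;320 -249 45 0 0 -53.4;320 -249 45 0 0 -53.4;320 -249 45 0 0 -53.4;320 -249 45 0 0 -53.4;320 -249 45 0 0 -53.4", "jaw": 0.6, "newtons": 15}}

```text
time: 1.47
position: [0.3544, -0.3466, 0.2079]
tool_rot: [0.832, 0.554, 0.0, 0.0]
ft_force: [0.6, -0.5, -0.6]
grip_width: 0.0529
grip_force: 0.0
```

```bash
python3 - <<'E'
from h import *
print(delta([.40,-.29,.2],67))
E
```

```text
[69.8 20.2  7.9  0.   0.   0.3]
```

Emit:
{"op": "move_arm", "data": {"series": "70 20 8 0 0 0;70 20 8 0 0 0;70 20 8 0 0 0;70 20 8 0 0 0"}}

```text
time: 1.8
position: [0.4, -0.29, 0.1998]
tool_rot: [0.833, 0.554, -0.0, -0.0]
ft_force: [-0.7, -0.3, 0.4]
grip_width: 0.0522
grip_force: 0.0
```

```bash
python3 - <<'E'
from h import *
c=robot.camera('wrist'); save('w1',c)
for t in ['cartridge_grip','cam_grip','dock']:
    print(t,[(np.round(d['xyz'],4).tolist(),round(d['p'],2)) for d in robot.tip_of(c,t)[:3]])
print(tool()[0],robot.get_obs()['ft_force'],proj(c,[[.3883,-.286,.052],[.5285,-.347,.062]]))
E
```

```text
cartridge_grip [([0.3887, -0.2861, 0.0518], 0.72), ([0.6893, -0.3919, 0.0306], 0.68)]
cam_grip [([0.528, -0.3467, 0.0629], 0.68)]
dock [([0.4841, -0.3256, -0.0029], 0.67)]
[ 0.3988 -0.2928  0.2   ] [-0.4462 -0.1592  0.3999] [[306.3616 187.2891]
 [473.9232 192.4253]]
```

View pics/w1.png

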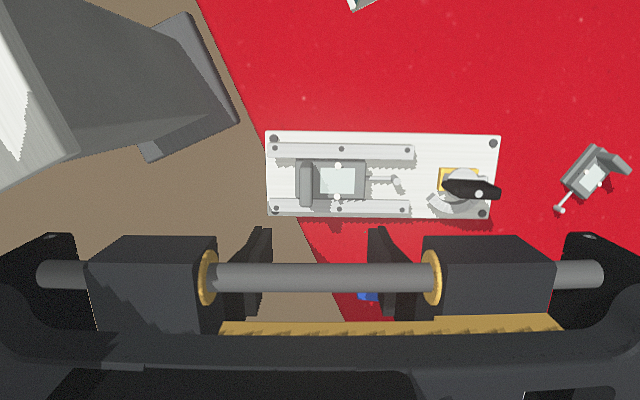

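Wrist view: plate corners at about (266,131), (501,136), (489,219) and (267,215). The rib spans (300..313, 161..207), and the bar spans (443..500, 187..192) with its nose towards the cartridge.

```bash
python3 - <<'E'
from h import *
c=robot.camera('wrist');s=robot.camera('side')
P=[atz(c,u,.01) for u in [(266,131),(501,136),(489,219),(267,215)]]
print(np.array(P))
for a,b in [(0,1),(3,2)]:
    d=P[b]-P[a];print(np.degrees(np.arctan2(d[1],d[0])),np.linalg.norm(d))
print(tri((c,(306.5,184)),(s,(240.5,181))))  # rib top
print(atz(c,(306.5,184),.06),atz(c,(474,191),.07))
print(proj(s,atz(c,(306.5,184),.06)))
print(tool()[0],R.as_euler(tool()[1],'zyx',True),delta([.3883,-.286,.055],67))
E
```

```text
[[ 0.3672 -0.2283  0.01  ]
 [ 0.5889 -0.327   0.01  ]
 [ 0.5533 -0.4115  0.01  ]
 [ 0.329  -0.3103  0.01  ]]
-24.010095527080434 0.24273467089177425
-24.278821021711675 0.2460136679893955
[ 0.3904 -0.2827  0.0674]
[ 0.3897 -0.2843  0.06  ] [ 0.5248 -0.3459  0.07  ]
[[240.6167 184.5106]]
[ 0.3986 -0.2927  0.2   ] [-66.8973   0.0197 179.9661] [  2.2 -12.2 145.    0.    0.   -0.1]
```

```bash
python3 - <<'E'
from h import *
print(delta([.3888,-.2855,.057],66))
E
```

```text
[  2.9 -12.  143.    0.    0.    0.9]
```

Emit:
{"op": "move_arm", "data": {"series": "3 -12 40 0 0 -1;3 -12 80 0 0 -1;3 -12 110 0 0 -1;3 -12 130 0 0 -1;3 -12 143 0 0 -1;3 -12 143 0 0 -1;3 -12 143 0 0 -1"}}

```text
time: 2.68
position: [0.3888, -0.2846, 0.0563]
tool_rot: [0.829, 0.559, -0.0, -0.001]
ft_force: [0.4, -0.7, -0.9]
grip_width: 0.0524
grip_force: 0.0
```

```bash
python3 - <<'E'
from h import *
print(delta([.3888,-.2855,.057],66),tool()[0],robot.get_obs()['ft_force'])
c=robot.camera('wrist'); save('w2',c)
E
```

```text
[-0.9  0.4 -0.7 -0.1 -0.   1.9] [ 0.3888 -0.2846  0.0563] [ 0.3524 -0.7022 -0.9002]
```

View pics/w2.png

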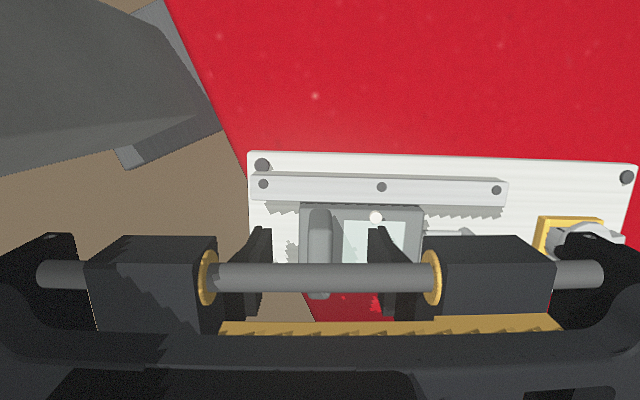

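The rib at (320,240) lies between the fingers at (260) and (378). The yaw is 1.9° off, so I'll correct that and close.

Emit:
{"op": "move_arm", "data": {"series": "-1 0 0 0 0 1.9;-1 0 0 0 0 1.9;-1 0 0 0 0 1.9"}}

```text
time: 2.98
position: [0.3894, -0.2858, 0.058]
tool_rot: [0.838, 0.546, 0.0, 0.001]
ft_force: [-0.1, -0.1, -0.5]
grip_width: 0.0524
grip_force: 0.0
```

Emit:
{"op": "move_arm", "data": {"series": "0 0 0 0 0 0;0 0 0 0 0 0;0 0 0 0 0 0;0 0 0 0 0 0;0 0 0 0 0 0;0 0 0 0 0 0;0 0 0 0 0 0;0 0 0 0 0 0", "jaw": 0, "newtons": 15}}

```text
time: 3.65
position: [0.3888, -0.2848, 0.0567]
tool_rot: [0.838, 0.546, -0.0, -0.0]
ft_force: [-0.4, -0.2, 0.1]
grip_width: 0.0123
grip_force: 15.0
```

```bash
cat >> h.py <<'E'
def stat():
    o=robot.get_obs();p,r=tool(o);print('t',o['time'],p,'f_tool',r.inv().apply(o['ft_force']),'m',r.inv().apply(o['moment']),'w',o['grip_width'],'yaw',r.as_euler('zyx',True)[0],'q6',o['q'][5])
    u=np.array([np.cos(np.radians(-24)),np.sin(np.radians(-24)),0]);d=p-np.array([.528,-.3467,.06]);print('dock x mm',50+1000*d@u,'lat',1000*(d[1]*u[0]-d[0]*u[1]))
E
python3 - <<'E'
from h import *
stat()
E
```

```text
t 3.65 [ 0.3888 -0.2848  0.0567] f_tool [-0.375  -0.2675 -0.1123] m [-0.026  -0.0185  0.0658] w 0.01226791585070485 yaw -66.1311047728458 q6 -0.44794566133730324
dock x mm -102.34177755563138 lat -0.019785020980371548
```

Emit:
{"op": "move_arm", "data": {"series": "0 4 0 0 0 0;0 8 0 0 0 0;0 12 0 0 0 0;0 16 0 0 0 0;0 20 0 0 0 0;0 23 0 0 0 0;0 24 0 0 0 0;0 25 0 0 0 0"}}

```text
time: 4.32
position: [0.412, -0.2951, 0.0567]
tool_rot: [0.838, 0.546, -0.0, -0.0]
ft_force: [-2.3, -0.0, 0.7]
grip_width: 0.0122
grip_force: 15.0
```

```bash
python3 - <<'E'
from h import *
stat()
E
```

```text
t 4.3167 [ 0.412  -0.2951  0.0567] f_tool [-0.971  -2.1292 -0.711 ] m [ 0.2382 -0.0408  0.0276] w 0.012158545906392867 yaw -66.13890312246238 q6 -0.4258034018957097
dock x mm -76.98393201779054 lat -0.09106851866635957
```

Emit:
{"op": "move_arm", "data": {"series": "0 0.3 0 0 0 0;0 0.6 0 0 0 0;0 0.9 0 0 0 0;0 1.2 0 0 0 0"}}

```text
time: 4.65
position: [0.4127, -0.2954, 0.0567]
tool_rot: [0.838, 0.545, 0.0, -0.0]
ft_force: [-1.3, 0.6, -0.8]
grip_width: 0.012
grip_force: 15.0
```

```bash
python3 - <<'E'
from h import *
stat()
E
```

```text
t 4.65 [ 0.4127 -0.2954  0.0567] f_tool [-0.0223 -1.4612  0.7627] m [ 0.1176 -0.0712 -0.0019] w 0.011950355520892905 yaw -66.11529977883033 q6 -0.42489464034464547
dock x mm -76.17136282534685 lat -0.0002778762908661747
```

```bash
python3 - <<'E'
from h import *
c=cv2.imread('pics/w1.png')[140:225,290:510]; cv2.imwrite('pics/w1c.png',cv2.resize(c,None,fx=3.6,fy=3.6,interpolation=cv2.INTER_CUBIC))
E
```

```text
(no output)
```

View pics/w1c.png

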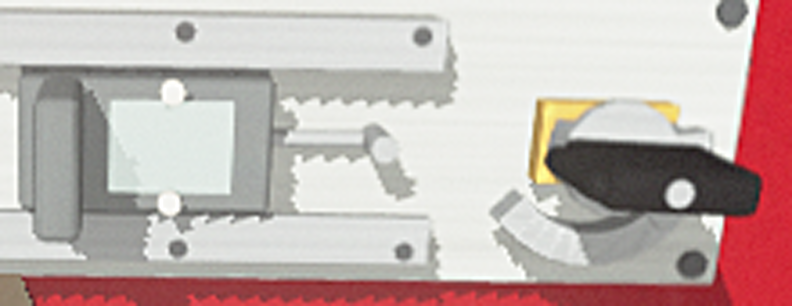

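The crop shows the pin top at about (396.7,181.7), the cartridge's front top edge at x≈365.6 and the front of the brass shoe at x≈438. From those I can estimate the bolt length.

```bash
python3 - <<'E'
from h import *
c=robot.camera('wrist')
# w1 camera: rebuild pose from present hand-eye; w1 tool pose 0.3988,-0.2928,0.2 yaw euler -66.9
p,r=tool(); w=np.array(c['world_to_cam'])
T=lambda p,r:np.vstack([np.c_[r.as_matrix(),p],[0,0,0,1]])
H=w@T(p,r)
p1=np.array([.3987,-.2928,.2]);r1=R.from_euler('zyx',[-66.9,0,180],True)
c=dict(c,world_to_cam=H@np.linalg.inv(T(p1,r1)))
a=np.radians(-24);u=np.array([np.cos(a),np.sin(a),0])
X=lambda uv,z:round(50+1000*(atz(c,uv,z)-np.array([.528,-.3467,0]))@u,1)
print('rib',X((306.5,184),.06),'face',X((365.6,180),.03),'backtop',X((295.5,180),.03))
for z in (.015,.02,.025,.03,.035): print(z,'pin',X((396.7,181.7),z),'shoe',X((438.5,181),z))
E
```

```text
rib -102.1 face -44.7 backtop -114.2
0.015 pin -9.7 shoe 34.4
0.02 pin -11.0 shoe 32.5
0.025 pin -12.2 shoe 30.5
0.03 pin -13.5 shoe 28.6
0.035 pin -14.7 shoe 26.7
```

Emit:
{"op": "move_arm", "data": {"series": "0 1.5 0 0 0 0;0 3 0 0 0 0;0 4.5 0 0 0 0;0 6 0 0 0 0;0 7.5 0 0 0 0;0 8 0 0 0 0;0 8 0 0 0 0"}}

```text
time: 5.28
position: [0.4206, -0.299, 0.0567]
tool_rot: [0.838, 0.546, 0.0, 0.0]
ft_force: [0.4, 0.6, -1.9]
grip_width: 0.0116
grip_force: 15.0
```

```bash
python3 - <<'E'
from h import *
stat()
E
```

```text
t 5.2833 [ 0.4206 -0.299   0.0567] f_tool [0.6944 0.1464 1.8584] m [-0.0021  0.083   0.0276] w 0.011630530574628305 yaw -66.12346267754518 q6 -0.41832433848241785
dock x mm -67.47935790446665 lat -0.1290978175833915
```

Emit:
{"op": "move_arm", "data": {"series": "0 0.2 0 0 0 0;0 0.4 0 0 0 0;0 0.6 0 0 0 0;0 0.8 0 0 0 0;0 0.8 0 0 0 0"}}

```text
time: 5.7
position: [0.4209, -0.299, 0.0567]
tool_rot: [0.838, 0.546, -0.0, -0.0]
ft_force: [-1.4, -0.6, -2.2]
grip_width: 0.0118
grip_force: 15.0
```

```bash
python3 - <<'E'
from h import *
stat()
E
```

```text
t 5.7 [ 0.4209 -0.299   0.0567] f_tool [-1.168  -1.0381  2.178 ] m [ 0.0689 -0.0569  0.0356] w 0.011790038396320897 yaw -66.12391134667733 q6 -0.41769971793997773
dock x mm -67.28102764190014 lat -0.01953200420330703
```

Emit:
{"op": "move_arm", "data": {"series": "0 0.3 0 0 0 0;0 0.6 0 0 0 0;0 0.9 0 0 0 0"}}

```text
time: 5.95
position: [0.4217, -0.2993, 0.0567]
tool_rot: [0.838, 0.546, -0.0, -0.0]
ft_force: [-1.0, -0.3, -2.8]
grip_width: 0.0119
grip_force: 15.0
```

Emit:
{"op": "move_arm", "data": {"series": "0 0.3 0 0 0 0;0 0.6 0 0 0 0"}}

```text
time: 6.12
position: [0.4223, -0.2996, 0.0567]
tool_rot: [0.838, 0.546, 0.0, -0.0]
ft_force: [-0.2, 0.6, -2.1]
grip_width: 0.0121
grip_force: 15.0
```

```bash
python3 - <<'E'
from h import *
stat()
E
```

```text
t 6.1167 [ 0.4223 -0.2996  0.0567] f_tool [ 0.4486 -0.4649  2.1418] m [ 0.0298 -0.024   0.021 ] w 0.012082839013158302 yaw -66.12386820770094 q6 -0.41645673422031276
dock x mm -65.69472338986184 lat 0.013686825595993213
```

Emit:
{"op": "move_arm", "data": {"series": "0 0.4 0 0 0 0;0 0.8 0 0 0 0"}}

```text
time: 6.28
position: [0.4231, -0.3, 0.0568]
tool_rot: [0.838, 0.546, -0.0, -0.0]
ft_force: [-1.0, -0.0, -1.2]
grip_width: 0.0121
grip_force: 15.0
```

Emit:
{"op": "move_arm", "data": {"series": "0 0.4 0 0 0 0;0 0.8 0 0 0 0"}}

```text
time: 6.45
position: [0.4238, -0.3003, 0.0567]
tool_rot: [0.838, 0.546, 0.0, 0.0]
ft_force: [-1.1, 0.3, -2.0]
grip_width: 0.0117
grip_force: 15.0
```

Emit:
{"op": "move_arm", "data": {"series": "0 0.4 0 0 0 0;0 0.8 0 0 0 0"}}

```text
time: 6.62
position: [0.4245, -0.3007, 0.0567]
tool_rot: [0.838, 0.546, 0.0, -0.0]
ft_force: [-0.6, -0.3, -2.5]
grip_width: 0.012
grip_force: 15.0
```

Emit:
{"op": "move_arm", "data": {"series": "0 0.4 0 0 0 0;0 0.8 0 0 0 0"}}

```text
time: 6.78
position: [0.4253, -0.301, 0.0568]
tool_rot: [0.838, 0.546, 0.0, -0.0]
ft_force: [-0.7, 0.5, -3.5]
grip_width: 0.0122
grip_force: 15.0
```

Emit:
{"op": "move_arm", "data": {"series": "0 0.4 0 0 0 0;0 0.7 0 0 0 0"}}

```text
time: 6.95
position: [0.4259, -0.3013, 0.0568]
tool_rot: [0.838, 0.546, 0.0, 0.0]
ft_force: [-1.0, 0.8, -2.7]
grip_width: 0.0125
grip_force: 15.0
```

Emit:
{"op": "move_arm", "data": {"series": "0 0.4 0 0 0 0;0 0.7 0 0 0 0"}}

```text
time: 7.12
position: [0.4266, -0.3016, 0.0568]
tool_rot: [0.838, 0.546, 0.0, 0.0]
ft_force: [-0.3, 0.0, -1.9]
grip_width: 0.0115
grip_force: 15.0
```

```bash
python3 - <<'E'
from h import *
stat()
a=robot.camera('side')['img'][160:250,205:355];b=robot.camera('top')['img'][155:295,245:355]
a=cv2.resize(a,(600,360),interpolation=cv2.INTER_CUBIC)
cv2.imwrite('pics/s2.png',a[:,:,::-1])
E
```

```text
t 7.1167 [ 0.4266 -0.3016  0.0568] f_tool [-0.1044 -0.2998  1.9245] m [-0.006   0.0589 -0.0016] w 0.011505692361232892 yaw -66.1250155243192 q6 -0.4128303928881638
dock x mm -61.00134274157378 lat -0.014326024003384619
```

View pics/s2.png

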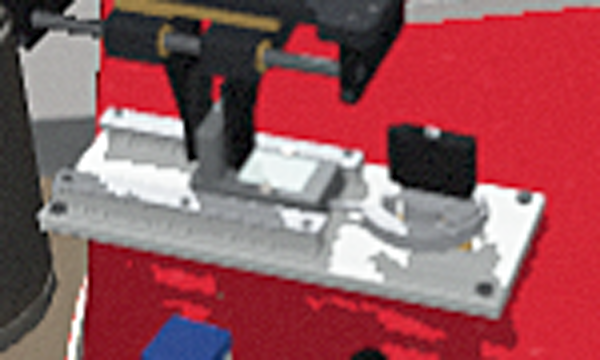

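The cartridge is following, held between the fingers at (205..240,140). The bolt tip at (365,210) is nearly at the cam mouth, so I'll keep taking small steps.

Emit:
{"op": "move_arm", "data": {"series": "0 0.4 0 0 0 0;0 0.7 0 0 0 0"}}

```text
time: 7.38
position: [0.4271, -0.3018, 0.0568]
tool_rot: [0.838, 0.546, 0.0, -0.0]
ft_force: [-0.5, 0.0, -2.7]
grip_width: 0.012
grip_force: 15.0
```

Emit:
{"op": "move_arm", "data": {"series": "0 0.4 0 0 0 0;0 0.7 0 0 0 0"}}

```text
time: 7.55
position: [0.4278, -0.3021, 0.0568]
tool_rot: [0.838, 0.546, 0.0, 0.0]
ft_force: [-0.0, -0.2, -3.8]
grip_width: 0.012
grip_force: 15.0
```

Emit:
{"op": "move_arm", "data": {"series": "0 0.4 0 0 0 0;0 0.7 0 0 0 0"}}

```text
time: 7.72
position: [0.4283, -0.3023, 0.0568]
tool_rot: [0.838, 0.546, -0.0, -0.0]
ft_force: [-0.8, 0.4, -1.1]
grip_width: 0.012
grip_force: 15.0
```

Emit:
{"op": "move_arm", "data": {"series": "0 0.4 0 0 0 0;0 0.7 0 0 0 0"}}

```text
time: 7.88
position: [0.4285, -0.3023, 0.0568]
tool_rot: [0.838, 0.546, -0.0, -0.001]
ft_force: [-2.4, 0.2, -0.8]
grip_width: 0.0121
grip_force: 15.0
```

Emit:
{"op": "move_arm", "data": {"series": "0 0 0 0 0 0"}}

```text
time: 7.97
position: [0.4285, -0.3023, 0.0568]
tool_rot: [0.838, 0.546, -0.0, -0.001]
ft_force: [-3.6, -0.2, -1.5]
grip_width: 0.0118
grip_force: 15.0
```

```bash
python3 - <<'E'
from h import *
stat()
E
```

```text
t 7.9667 [ 0.4285 -0.3023  0.0568] f_tool [-1.6234 -3.2281  1.545 ] m [ 0.4247 -0.0865  0.0856] w 0.011778922985498362 yaw -66.13358832367868 q6 -0.4105902782786748
dock x mm -58.987623803667574 lat 0.12035185821715477
```

Emit:
{"op": "move_arm", "data": {"series": "0 0.3 0 0 0 0;0 0.3 0 0 0 0"}}

```text
time: 8.13
position: [0.4286, -0.3023, 0.0568]
tool_rot: [0.838, 0.546, -0.0, -0.001]
ft_force: [-4.0, 0.2, 0.1]
grip_width: 0.0121
grip_force: 15.0
```

```bash
python3 - <<'E'
from h import *
stat()
E
```

```text
t 8.1333 [ 0.4286 -0.3023  0.0568] f_tool [-1.4066 -3.7022 -0.0739] m [ 0.6427 -0.192   0.072 ] w 0.01207957475524648 yaw -66.12987653649475 q6 -0.41033118548617664
dock x mm -58.91810741924836 lat 0.15960954426444407
```

Touch found: 3.7 N along the slide, moment rising, and motion stalled at rib x ≈ -59 mm. Releasing and lifting.

Emit:
{"op": "move_arm", "data": {"series": "0 0 0 0 0 0;0 0 0 0 0 0;0 0 0 0 0 0;0 0 0 0 0 0;0 0 0 0 0 0;0 0 0 0 0 0", "jaw": 0.5}}

```text
time: 8.63
position: [0.4298, -0.3031, 0.0569]
tool_rot: [0.838, 0.546, 0.0, 0.001]
ft_force: [0.2, -0.0, 0.7]
grip_width: 0.0404
grip_force: 0.0
```

Emit:
{"op": "move_arm", "data": {"series": "0 0 -20 0 0 0;0 0 -50 0 0 0;0 0 -80 0 0 0;0 0 -100 0 0 0;0 0 -100 0 0 0"}}

```text
time: 9.05
position: [0.4315, -0.3049, 0.1609]
tool_rot: [0.838, 0.546, 0.001, 0.005]
ft_force: [-0.5, -0.7, 0.2]
grip_width: 0.0436
grip_force: 0.0
```

```bash
python3 - <<'E'
from h import *
stat()
c=robot.camera('wrist');save('w3',c)
for n in ('cam_grip','cartridge_grip','dock'):print(n,[(d['xyz'],d['p']) for d in robot.tip_of(c,n)[:2]])
print(delta([.528,-.3467,.16],156))
E
```

```text
t 9.05 [ 0.4315 -0.3049  0.1609] f_tool [-0.8116 -0.1365 -0.2064] m [-0.083  -0.0147 -0.0197] w 0.04357476472010584 yaw -66.13478241940548 q6 -0.4104196758923847
dock x mm -55.190729903396104 lat -1.034394856511106
cam_grip [([0.5287, -0.3429, 0.0628], 0.64)]
cartridge_grip [([0.6893, -0.3923, 0.0303], 0.94), ([0.4298, -0.302, 0.0499], 0.74)]
dock [([0.4859, -0.3247, -0.0], 0.78)]
[ -0.5 108.7  -4.3  -0.   -0.1 -89.9]
```

View pics/w3.png

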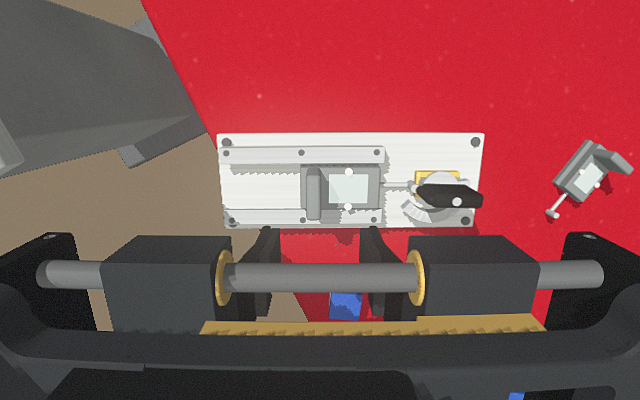

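```bash
python3 - <<'E'
from h import *
c=robot.camera('wrist');s=robot.camera('side');t=robot.camera('top')
stat()
P=np.array([atz(c,u,.01) for u in [(219,134),(485,133),(476,227),(222,227)]]);
f=(P[1]+P[2])/2;b=(P[0]+P[3])/2;d=(f-b)/np.linalg.norm(f-b)
print('yaw',np.degrees(np.arctan2(d[1],d[0])),np.linalg.norm(f-b),'axis',f-.048*d,b+.197*d)
for n,cc in (('w',c),('s',s),('t',t)):
    m=(cc['img'].max(2)<60).astype('uint8'); q=proj(cc,[.528,-.347,.06])[0].astype(int)
    k,l,st,ce=cv2.connectedComponentsWithStats(m); 
    i=l[q[1],q[0]]; print(n,q,i,st[i],ce[i])
    if n=='w' and i:
        ys,xs=np.where(l==i)
        print(xs.min(),ys[xs==xs.min()].mean(),xs.max(),ys[xs==xs.max()].mean())
        print([ (x,ys[xs==x].min(),ys[xs==x].max()) for x in range(xs.min(),xs.max()+1,5)])
    im=cv2.resize(cc['img'][q[1]-35:q[1]+35,q[0]-50:q[0]+50],(400,280),interpolation=cv2.INTER_CUBIC); globals()['im_'+n]=im
cv2.imwrite('pics/bar.png',np.hstack([im_w,im_t])[:,:,::-1])
E
```

```text
t 9.4 [ 0.4288 -0.3022  0.1555] f_tool [0.5772 0.6009 0.5775] m [-0.0815 -0.0752 -0.0024] w 0.04334494685073249 yaw -66.12086503350696 q6 -0.4103985150697764
dock x mm -58.76049468690994 lat 0.28747108959966544
yaw -23.712106991949117 0.24109081031875293 axis [ 0.5235 -0.3386  0.01  ] [ 0.527  -0.3401  0.01  ]
w [459 204] 0 [     0      0    640    400 207278] [325.5026 167.9083]
s [311 197] 232 [302 191  22  19 312] [312.8301 199.9167]
t [315 189] 0 [     0      0    640    400 245995] [327.9304 196.714 ]
```

View pics/bar.png

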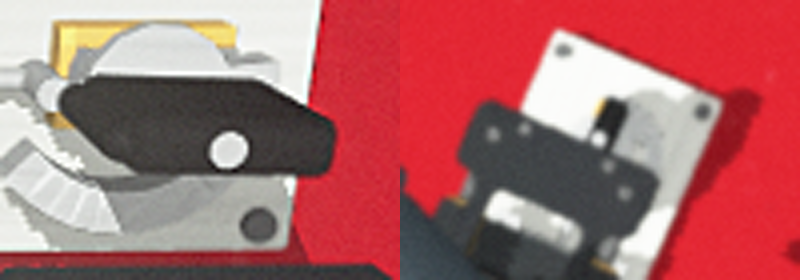

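The white dot sits on top of the bar, probably on its axis: wrist about (466.3,206.6), top about (315,189). I'll locate it and the ends of the bar's top face.

```bash
python3 - <<'E'
from h import *
c=robot.camera('wrist');t=robot.camera('top')
print('dot',tri((c,(466.3,206.6)),(t,(315,189))),atz(c,(466.3,206.6),.07),atz(t,(315,189),.07))
n=atz(c,(409+132/4,169+160/4),.07);e=atz(c,(409+333/4,169+160/4),.07)
print(n,e,np.linalg.norm(n-e),np.degrees(np.arctan2(*(e-n)[1::-1])))
print(proj(c,[[.528+x*.9135+y*.4067,-.3467-x*.4067+y*.9135,.07] for x in (-.0225,.0225) for y in (-.006,.006)]))
stat(); print(delta([.528,-.3467,.15],156))
E
```

```text
dot [ 0.5292 -0.3466  0.0683] [ 0.5293 -0.3455  0.07  ] [ 0.5285 -0.3468  0.07  ]
[ 0.5118 -0.3398  0.07  ] [ 0.5471 -0.3555  0.07  ] 0.03869327701749741 -23.993091883834445
[[434.8052 216.188 ]
 [436.448  200.9251]
 [492.945  216.1246]
 [495.348  201.0171]]
t 9.5 [ 0.429  -0.3024  0.1558] f_tool [ 0.3156 -0.0479  0.1052] m [-0.1245 -0.0102  0.0272] w 0.0436803169084339 yaw -66.12337667130652 q6 -0.41044401056534835
dock x mm -58.49265344567999 lat 0.16670893978514706
[ -0.4 108.5   5.6  -0.   -0.1 -89.9]
```

Emit:
{"op": "move_arm", "data": {"series": "0 40 0 0 0 -7;0 80 0 0 0 -14;0 109 0 0 0 -21;0 109 0 0 0 -28;0 109 0 0 0 -35;0 109 0 0 0 -42;0 109 0 0 0 -49;0 109 0 0 0 -56", "jaw": 0.5}}

```text
time: 10.17
position: [0.5288, -0.3466, 0.1558]
tool_rot: [0.481, 0.877, 0.0, -0.001]
ft_force: [-0.5, 0.4, 0.6]
grip_width: 0.0434
grip_force: 0.0
```

```bash
python3 - <<'E'
from h import *
stat(); print(delta([.5288,-.3464,.15],156))
E
```

```text
t 10.1667 [ 0.5288 -0.3466  0.1558] f_tool [ 0.5765 -0.1957 -0.5949] m [-0.1138 -0.0464 -0.0579] w 0.043367232880471895 yaw -122.47851285580475 q6 -1.3235426580620546
dock x mm 50.686888781295586 lat 0.4135742239352052
[  0.2   0.1   5.8   0.   -0.1 -33.5]
```

Emit:
{"op": "move_arm", "data": {"series": "0 0 0 0 0 -7;0 0 0 0 0 -14;0 0 0 0 0 -21;0 0 0 0 0 -28;0 0 0 0 0 -33.5;0 0 0 0 0 -33.5"}}

```text
time: 10.67
position: [0.5288, -0.3467, 0.156]
tool_rot: [0.21, 0.978, 0.0, -0.001]
ft_force: [0.2, -0.3, 0.5]
grip_width: 0.0437
grip_force: 0.0
```

Emit:
{"op": "move_arm", "data": {"series": "0 0 30 0 0 0;0 0 60 0 0 0;0 0 80 0 0 0;0 0 92 0 0 0;0 0 92 0 0 0;0 0 92 0 0 0"}}

```text
time: 11.17
position: [0.529, -0.3469, 0.0643]
tool_rot: [0.212, 0.977, 0.0, -0.0]
ft_force: [0.3, -0.3, 0.6]
grip_width: 0.0436
grip_force: 0.0
```

```bash
python3 - <<'E'
from h import *
stat(); print(delta([.5288,-.3464,.063],156))
E
```

```text
t 11.1667 [ 0.529  -0.3469  0.0643] f_tool [-0.4153 -0.1594 -0.6258] m [-0.0919 -0.1222 -0.0256] w 0.043554857596727885 yaw -155.56251393741968 q6 -1.9011016760634905
dock x mm 50.94337797476345 lat 0.22050454605440878
[ 0.3  0.4  1.3  0.  -0.1 -0.4]
```

Emit:
{"op": "move_arm", "data": {"series": "0 0 1 0 0 0;0 0 1 0 0 0;0 0 1 0 0 0;0 0 1 0 0 0;0 0 1 0 0 0;0 0 1 0 0 0;0 0 1 0 0 0;0 0 1 0 0 0", "jaw": 0, "newtons": 40}}

```text
time: 11.83
position: [0.5297, -0.3458, 0.0645]
tool_rot: [0.211, 0.977, 0.001, 0.0]
ft_force: [2.0, 4.6, 2.7]
grip_width: 0.0113
grip_force: 40.0
```

```bash
python3 - <<'E'
from h import *
stat()
E
```

```text
t 11.8333 [ 0.5297 -0.3458  0.0645] f_tool [ 0.1096  5.0437 -2.6711] m [-0.9621 -0.1874  0.0094] w 0.011336088626452669 yaw -155.58941915421823 q6 -1.9020280383280697
dock x mm 51.23565683791871 lat 1.4978790259264856
```

Emit:
{"op": "move_arm", "data": {"series": "0 1 0 0 0 0;0 1 0 0 0 3;0 1 0 0 0 6;0 1 0 0 0 9;0 1 0 0 0 12;0 1 0 0 0 15;0 1 0 0 0 18;0 1 0 0 0 21"}}

```text
time: 12.5
position: [0.5296, -0.346, 0.0645]
tool_rot: [0.387, 0.922, -0.0, 0.0]
ft_force: [0.6, 3.7, 5.2]
grip_width: 0.0114
grip_force: 40.0
```

```bash
python3 - <<'E'
from h import *
stat()
E
```

```text
t 12.5 [ 0.5296 -0.346   0.0645] f_tool [ 2.2209  2.984  -5.2412] m [-0.5893  0.1203 -0.0385] w 0.011422274261218475 yaw -134.5023337353837 q6 -1.5316765769083471
dock x mm 51.21349639941799 lat 1.2973777669757094
```

Emit:
{"op": "move_arm", "data": {"series": "0.4 0.5 -0.5 0 0 3.5;0.4 0.5 -1 0 0 7;0.4 0.5 -1 0 0 10.5;0.4 0.5 -1 0 0 14;0.4 0.5 -1 0 0 17.5;0.4 0.5 -1 0 0 21;0.4 0.5 -1 0 0 24.5;0.4 0.5 -1 0 0 28"}}

```text
time: 13.17
position: [0.5293, -0.3461, 0.0645]
tool_rot: [0.598, 0.801, -0.001, 0.0]
ft_force: [0.2, -0.7, 0.3]
grip_width: 0.0115
grip_force: 40.0
```

```bash
python3 - <<'E'
from h import *
stat()
E
```

```text
t 13.1667 [ 0.5293 -0.3461  0.0645] f_tool [-0.7443  0.0365 -0.333 ] m [-0.2503 -0.0742 -0.0386] w 0.011546961101492687 yaw -106.49104679682272 q6 -1.0417535378486011
dock x mm 50.97814058537898 lat 1.0655177700289726
```

Emit:
{"op": "move_arm", "data": {"series": "0 0 0 0 0 3.5;0 0 0 0 0 7;0 0 0 0 0 10.5;0 0 0 0 0 14;0 0 0 0 0 17.5;0 0 0 0 0 21;0 0 0 0 0 24.5;0 0 0 0 0 28"}}

```text
time: 13.83
position: [0.5289, -0.3462, 0.0645]
tool_rot: [0.774, 0.633, -0.001, 0.0]
ft_force: [-1.0, -1.6, 0.1]
grip_width: 0.0118
grip_force: 40.0
```

```bash
python3 - <<'E'
from h import *
stat()
E
```

```text
t 13.8333 [ 0.5289 -0.3462  0.0645] f_tool [-1.7905 -0.6883 -0.0527] m [-0.0878 -0.051  -0.1617] w 0.011769926470868646 yaw -78.5331906773145 q6 -0.5534549644459814
dock x mm 50.63824291054517 lat 0.8422734488223622
```

Emit:
{"op": "move_arm", "data": {"series": "0 0 0 0 0 3.5;0 0 0 0 0 7;0 0 0 0 0 10.5;0 0 0 0 0 14;0 0 0 0 0 17.5;0 0 0 0 0 21;0 0 0 0 0 24.5;0 0 0 0 0 28"}}

```text
time: 14.5
position: [0.5286, -0.346, 0.0645]
tool_rot: [0.904, 0.427, -0.001, 0.0]
ft_force: [-0.9, -0.3, 0.5]
grip_width: 0.0119
grip_force: 40.0
```

```bash
python3 - <<'E'
from h import *
stat()
c=robot.camera('side')
im=cv2.resize(c['img'][160:250,205:355],(600,360),interpolation=cv2.INTER_CUBIC);cv2.imwrite('pics/s3.png',im[:,:,::-1])
for n in ('cartridge_grip',):print(n,[(d['xyz'],d['p']) for d in robot.tip_of(c,n)[:2]])
E
```

```text
t 14.5 [ 0.5286 -0.346   0.0645] f_tool [-0.8121 -0.4809 -0.4646] m [-0.0191 -0.1154 -0.1648] w 0.011900343082169893 yaw -50.53538629360213 q6 -0.06469081038579162
dock x mm 50.294921354451645 lat 0.8567000191130586
cartridge_grip [([0.4329, -0.3027, 0.05], 0.86), ([0.6957, -0.3868, 0.0298], 0.79)]
```

View pics/s3.png

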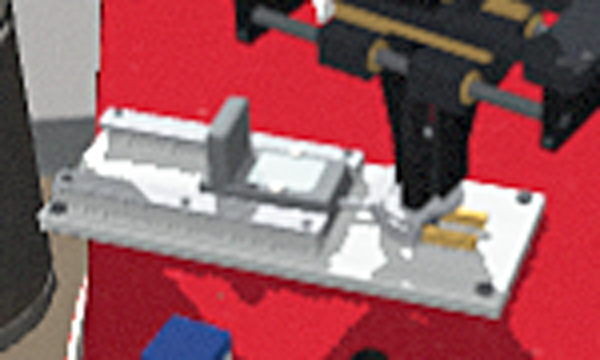

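The hook has the bolt: the shoe, at (455,225), is being driven back at 105° of turn. Continuing.

Emit:
{"op": "move_arm", "data": {"series": "0 0 0 0 0 3.5;0 0 0 0 0 7;0 0 0 0 0 10.5;0 0 0 0 0 14;0 0 0 0 0 17.5;0 0 0 0 0 21;0 0 0 0 0 24.5;0 0 0 0 0 28"}}

```text
time: 15.27
position: [0.5284, -0.3457, 0.0645]
tool_rot: [0.981, 0.196, -0.001, -0.0]
ft_force: [-3.5, -0.4, 0.4]
grip_width: 0.0117
grip_force: 40.0
```

```bash
python3 - <<'E'
from h import *
stat()
E
```

```text
t 15.2667 [ 0.5284 -0.3457  0.0645] f_tool [-3.4163 -0.9685 -0.3809] m [-0.0396 -0.3819 -0.176 ] w 0.01169046567336401 yaw -22.633267611549773 q6 0.42220683271393883
dock x mm 49.94732634684536 lat 1.0268540285779715
```

Emit:
{"op": "move_arm", "data": {"series": "0 0 0 0 0 3.5;0 0 0 0 0 7;0 0 0 0 0 10.5;0 0 0 0 0 14;0 0 0 0 0 17.5;0 0 0 0 0 21;0 0 0 0 0 24.5;0 0 0 0 0 28"}}

```text
time: 15.93
position: [0.5283, -0.3454, 0.0645]
tool_rot: [0.999, -0.047, -0.001, -0.0]
ft_force: [-2.5, 0.1, 1.5]
grip_width: 0.0114
grip_force: 40.0
```

```bash
python3 - <<'E'
from h import *
stat()
E
```

```text
t 15.9333 [ 0.5283 -0.3454  0.0645] f_tool [-2.471   0.0988 -1.4583] m [ 0.0249 -0.3684 -0.1226] w 0.011442199108382282 yaw 5.382304071478905 q6 0.9110466328951297
dock x mm 49.73765538852228 lat 1.3476226991094065
```

Emit:
{"op": "move_arm", "data": {"series": "0 0 0 0 0 3;0 0 0 0 0 6;0 0 0 0 0 9;0 0 0 0 0 12;0 0 0 0 0 15;0 0 0 0 0 15;0 0 0 0 0 15"}}

```text
time: 16.52
position: [0.5284, -0.3452, 0.0645]
tool_rot: [0.984, -0.176, -0.001, -0.0]
ft_force: [-3.2, 1.0, 1.4]
grip_width: 0.0118
grip_force: 40.0
```

```bash
python3 - <<'E'
from h import *
stat()
E
```

```text
t 16.5167 [ 0.5284 -0.3452  0.0645] f_tool [-3.3239  0.1707 -1.3762] m [-0.2322 -0.5073 -0.0106] w 0.01175145405046986 yaw 20.228885530511924 q6 1.1698253797822478
dock x mm 49.71503623730524 lat 1.5605935370743629
```

Emit:
{"op": "move_arm", "data": {"series": "0 0 0 0 0 0;0 0 0 0 0 0;0 0 0 0 0 0;0 0 0 0 0 0;0 0 0 0 0 0;0 0 0 0 0 0", "jaw": 0.5}}

```text
time: 17.02
position: [0.5298, -0.3454, 0.0648]
tool_rot: [0.984, -0.177, 0.0, 0.0]
ft_force: [0.6, 0.1, -0.2]
grip_width: 0.0409
grip_force: 0.0
```

Emit:
{"op": "move_arm", "data": {"series": "0 0 -20 0 0 0;0 0 -50 0 0 0;0 0 -80 0 0 0;0 0 -110 0 0 0;0 0 -140 0 0 0;0 0 -140 0 0 0;0 0 -140 0 0 0"}}

```text
time: 17.6
position: [0.5306, -0.3463, 0.2073]
tool_rot: [0.984, -0.177, 0.002, 0.001]
ft_force: [0.6, 0.1, -0.4]
grip_width: 0.0436
grip_force: 0.0
```

```bash
python3 - <<'E'
from h import *
stat()
c=robot.camera('wrist');s=robot.camera('side')
for k in (c,s):
  for n in ('cartridge_grip','coverslip_box','oil_bottle'):print(n,[(d['xyz'],d['p']) for d in robot.tip_of(k,n)[:2]])
a=cv2.resize(s['img'][160:310,205:355],(400,400));q=cv2.resize(c['img'],(400,250))
cv2.imwrite('pics/end.png',np.hstack([a,np.vstack([q,np.zeros((150,400,3),'uint8')])])[:,:,::-1])
E
```

```text
t 17.6 [ 0.5306 -0.3463  0.2073] f_tool [ 0.5756 -0.3038  0.3843] m [ 0.0586  0.012  -0.0497] w 0.04358077389431391 yaw 20.360039192148513 q6 1.1718272883272633
dock x mm 52.21273110247445 lat 1.4744386751610652
cartridge_grip []
coverslip_box [([0.4019, -0.4297, -0.0044], 0.42)]
oil_bottle [([0.4862, -0.4871, 0.0014], 0.63)]
cartridge_grip [([0.6935, -0.3888, 0.0316], 0.93), ([0.4326, -0.3022, 0.0504], 0.91)]
coverslip_box [([0.4063, -0.4324, 0.0013], 0.92)]
oil_bottle [([0.4865, -0.4934, 0.0019], 0.88), ([0.5281, -0.3471, 0.0586], 0.36)]
```

View pics/end.png

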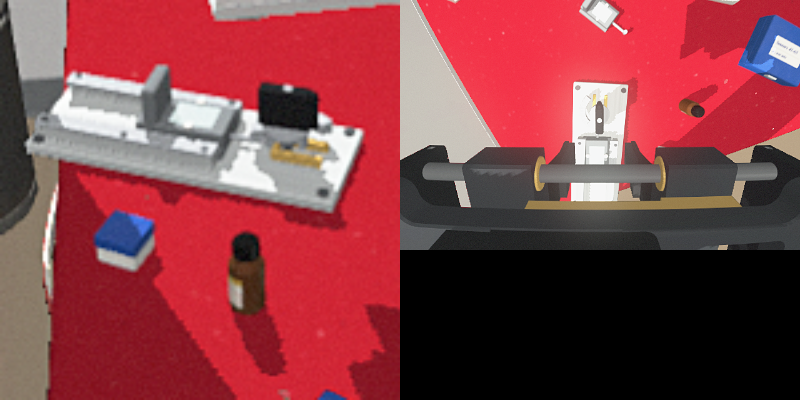

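The end view shows the bar's nose pointing away from the cartridge and the shoe driven back. The rib is at dock x ≈ -56 mm, the bottle and box are upright in place, and the arm is clear. Handing in.

```bash
python3 -c "
from rig import robot
print(robot.hand_in())"
```

```text
the job is handed in; nothing more can be done
None
```

I slid the cartridge in until its bolt met the shoe, turned the cam about 176° clockwise so its hook drew the bolt in, and let go. The bottle and box are undisturbed. I handed the job in at about 18 s on the robot clock; no verdict was returned.

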